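# Refit the hose adapter on an aquarium canister filter and lock it

## Robot

A 6-joint arm with a two-finger parallel gripper is mounted at the origin on the work surface. World frame = base frame: x ahead of the robot, y to its left, z up, the work surface at z = 0. Lengths are in mm, angles in degrees, forces in N, time in s.
With the tool pointing down it reaches from about 300 to 1000 mm from the base axis. Payload 5.1 kg.
Tool frame: the origin (TCP) lies on the centre line of the jaws, within the pads' length; the fingertips stand 14 mm ahead of it and the grasp point (between the pads) lies 5 mm behind it (ctrl.nose_length is the distance from the TCP to the fingertips, in mm); z points along the fingers, y is the line along which they close (so a half turn about z gives the same grasp; the last joint's range is limited). The gripper opens to 95 mm and grips with 3 to 60 N. Pads are 20 mm wide; open, the fingers measure 119 mm over their backs; the gripper's body (75 mm by 180 mm) begins 59 mm behind the grasp point.
Start: joints at [69.695, 7.093, 94.555, -0, 78.352, -4.733], TCP at [174.524, 626.12, 228.656] pointing down, gripper open.
Joint ranges: [-149.61, 149.61], [-58.7, 133.49], [1.44, 155.28], [-77.14, 257.14], [18.33, 153.61], [-166.67, 166.67]. Speed limits (degrees/s): [147.25, 147.25, 180, 180, 180, 180].

## Interface

Orientations are given as [roll, pitch, yaw] about the fixed x, y, z axes, in that order (R = Rz(yaw) Ry(pitch) Rx(roll)).
In Python, from station import ctrl gives the robot as it stands.
- The arm moves only by the shell command python3 -m inch 'ROWS' [FORCE]. ROWS is JSON, a list that holds one entry, the list of rows, each a list of 5 numbers: the shift along the tool's x, y, z normalised to -1 to 1, where 1 is 0.12 m, then the turn about the tool's z normalised to -1 to 1, where 1 is pi/2 rad, then the opening, from -1 (shut) to 1 (fully open). A call has 1 to 8 rows; each row is the pose to reach, as a shift and turn from the pose commanded when the call began, along the tool's axes at that moment; what a row does not reach only later rows make up. A row lasts 1/12 s, in which the tool goes at most 41.7 mm and 7.16 degrees, less where a joint would pass 70% of its speed; a pose out of reach is approached as far as the arm can. A call with a number of a shift or a turn outside -1 to 1 is refused whole. A call with a gripper value outside its range is refused whole. The fingers move at their own pace and stop on an object; FORCE is the grip in N (left out, the last holds). Time passes only in rows, so rows that repeat a pose let the fingers close. It gives the time, the measured TCP pose, the force, the opening and the grip force at its end, in the units of the state.
- ctrl.state(): the state, without advancing time (a new reading comes with each control period).
- ctrl.grab_frame(name): name is "side" or "top" or "wrist"; returns (picture, depth): 384x512x3 uint8, red, green, blue; 384x512 float32, mm along the optical axis (not along the pixel's ray), 0 where there is no reading.
- ctrl.camera_info(name): a dict with "K" (3x3 intrinsics, pixels), "dist_coeffs" ([k1, k2, p1, p2, k3] as OpenCV has them; the pictures are not rectified), "rvec" (rotation vector, rad) and "tvec" (3), from world to camera coordinates, as OpenCV has them. Camera axes: x right, y down, z forward; pixel columns grow to the right and rows downward; lengths in mm; the calibration is good to about 2 mm. A picture is of the moment at which its call begins: read the wrist's pose just before it. camera_info takes no time and is no camera call; for the wrist camera it gives the pose at the moment of the call.
- ctrl.close_job(): hands the job in; it is judged then, once.
Trained networks look in the newest picture that a camera, given by its name, has taken for a name from the list of things; names that differ only in an ending like _2 or _b are one class to them, and where a whole thing is asked for, a point or a joint stands for the part that bears it (a point fixed in the world has none). Each returns a list of dicts, best first, with "p" (0 to 1); they miss things now and then, are a little off and sometimes report something else, mostly with a low value. They report only what shows in the picture. A call takes as long as a camera call. They do not tell look-alikes from the thing itself.
- ctrl.outline_of(name, camera): "mask" (384x512 bool, what is visible of it) and "point" ([column, row] in pixels, amid what is visible of it).
The state is a dict: "time_s": time; "joint_positions": joint angles; "qvel": joint speeds; "effort": joint torques, N m; "tcp_pos": TCP position; "tool_rot": TCP orientation; "force": force on the tool from outside, world axes, zero at the start; "torque": the same for the moment, N m; "finger_gap": finger opening in mm; "finger_force": force on a finger pad.
Only numpy, scipy, OpenCV 4.12 (cv2) and the standard library are available. Lean on these libraries where they do the work, as an engineer would, in place of code of your own. Each camera call takes 0.05 s, during which the arm holds its last target. There are 200 camera calls.

## Task

Put the rinsed hose adapter back on the canister filter: take it out of the sloped tray of the acrylic caddy and lower it (do not drop it) fully home into the pocket on the filter head, upright and with its blue-collared stub on the side of the blue mark. Then swing the orange locking lever over it until it is fully shut. Leave the tools in the caddy and the amber bottle where they stand.

Things in the scene. Friction and masses are not known exactly. Their poses are not given: they have to be found in the camera images.
- adapter: Hose adapter, black plastic block, 130 g. Upwards along its z axis: plug 40 (x) x 56 (y) x 20 high, flange 52 x 74 (heights 20-28), grip body 40 x 46 (heights 28-54), two grey hose stubs 16 across at y -13 and +13 (heights 54-78; the +y one has a blue collar). Origin: centre of the plug's underside. Lies in the sloped tray, z axis leaning 30 deg from vertical towards its own -x side.
- adapter_grip (a point): Centre of the adapter's grip body, 41 above the adapter's origin, axes as the adapter's. Grip its two side faces, 46 apart along y, with the fingertips just above the flange (whose top is 28 above the origin); the stubs end 37 above this point.
- adapter_flange (a point): Centre of the underside of the adapter's flange, 20 above the adapter's origin. It meets point pocket when the adapter is fully home.
- blue_stub (a point): Centre of the top of the adapter's stub with the blue collar (x 0, y +13, z 78 in the adapter's frame).
- filter: Compact canister filter, grey, standing fixed on the bench, 180 square over its clips, flat head top 200 above the bench. Origin: centre of its underside; z up, x from its front towards the lever hinge. On the head top in this frame: pocket at the centre; lever lugs at x 38, y -39 and +39, 20 high; priming button at x -52, y -56, 28 across, 15 high; flat blue mark at y +56.
- pocket (a point): Centre of the pocket's mouth, level with the head top (200 above the bench), axes as the filter's. The pocket is 43 (x) x 59 (y), 22 deep, sharp-edged (the plug has the lead-in: its lower edges are bevelled 2.5 over the lowest 4). The adapter's plug goes in with x along x and the blue stub to +y until the flange rests on the head top, its underside level with the mouth.
- lever (a joint): Angle of the orange locking lever, rad: 0 fully shut (level, its bar in front of the adapter, on the pocket's -x side); grows as it swings up, over and back towards +x. Starts open at 2.3 to 2.6, stop at 2.7. Stays where it is left; takes about 2.5 N at its bar. Its two arms (8 x 8, at y -31 and +31) shut to 1.5 above the flange's ends, so it closes only on an adapter that is home.
- lever_bar (a point): Middle of the lever's round bar, 14 thick, 70 long, along the filter's y axis, 85 from the hinge; it swings clear over the stubs. It can be pushed by closed fingers from behind (its +x side) and, once past the top, from above. Shut, it lies 47 in front (-x) of the pocket's centre, its middle 13.5 above the head top. Open, its top is up to 85 above the head top.
- lever_hinge (a point): Middle of the lever's hinge axis, which runs along the filter's y axis: 38 from the pocket's centre along +x, 13.5 above the head top.
- shelf: Low laminated shelf standing fixed on the bench, top 140 above it, 170 deep, 460 long, with the clear acrylic caddy clipped to its front edge (a rock ornament is fixed on its far end). Origin: on the bench under the front edge, in line with the middle of the caddy's tray; x points back under the shelf, y along its front edge.
- tray (a point): Middle of the sloped floor of the caddy's clear tray, 98 above the bench. Inside 58 along the slope x 142 along the shelf's y; floor rises 30 deg towards the shelf. Its walls stand 18 above the floor, 2 below the adapter's flange; the adapter's plug rests on the floor, against the low wall.
- scraper: Stainless scraper, 206 long, standing in one of the caddy's three upright tool tubes: at x -19, y +130, +185, +240 in the shelf's frame, tube tops 130 and tool tops 260 above the bench. Origin: its foot.
- leveler: Green plastic gravel leveler, 204 long, standing upright in another of the three tubes. Origin: its foot.
- tweezers: Curved steel tweezers, 207 long, standing upright in another of the three tubes. Origin: their foot.
- bottle: Closed amber glass bottle, 54 across, 115 tall, standing on the shelf. Origin: centre of its underside.
Things that resemble listed ones, but are neither listed nor needed, are in the scene too. There is more than one size of the filter; the one meant has the size given above.

How it is judged:
By the outcome, as a careful person would: the job done as asked, in the order asked, and still so for the second after the job is handed in, with the robot touching nothing.
It also fails if it takes over 66 s, if anything falls off the work surface, if the arm or the gripper's body presses on something with over 40 N, if the wrist force passes 120 N, or if a joint passes its speed limit or range.

## Working session

There is one attempt and no reset: what is moved stays moved. The work goes in short steps, Python scripts to look and compute and a shell command to move; the robot and the scene stay as the last step left them, time stands still between calls to the robot, and variables do not carry over. Pictures are saved under pics/ and viewed, at most 10 in all, crops included, and the job is handed in when it is done.

```bash
mkdir -p pics; ls; cat > h.py <<'E'
import numpy as np, cv2
from station import ctrl
from scipy.spatial.transform import Rotation as R
def grab(c):
    ci=ctrl.camera_info(c); im,d=ctrl.grab_frame(c); return ci,im,d
def world(ci,d,mask=None):
    v,u=np.nonzero((d>0)&(mask if mask is not None else True))
    K=np.array(ci["K"],float);D=np.array(ci["dist_coeffs"],float)
    n=cv2.undistortPoints(np.stack([u,v],1).astype(float)[:,None],K,D)[:,0]
    z=d[v,u].astype(float); P=np.c_[n*z[:,None],z]
    Rm=cv2.Rodrigues(np.array(ci["rvec"],float))[0]
    return (P-np.array(ci["tvec"],float).ravel())@Rm, np.stack([u,v],1)
def pix(ci,P):
    return cv2.projectPoints(np.atleast_2d(np.array(P,float)),np.array(ci["rvec"],float),np.array(ci["tvec"],float),np.array(ci["K"],float),np.array(ci["dist_coeffs"],float))[0][:,0]
E
python3 - <<'E'
from h import *
import pickle
out=[]
for c in ["side","top","wrist"]:
    ci,im,d=grab(c); pickle.dump((ci,im,d),open(f"{c}0.pkl","wb"))
    out.append(im)
    Rm=cv2.Rodrigues(np.array(ci["rvec"],float))[0]
    print(c,"campos",-Rm.T@np.array(ci["tvec"]).ravel(),"fwd",Rm[2])
    for n in ["adapter","filter","lever","shelf","bottle","scraper"]:
        for r in ctrl.outline_of(n,c)[:3]:
            P,_=world(ci,d,r["mask"])
            if len(P): print(n,round(r["p"],2),np.round(r["point"]),len(P),np.round(np.median(P,0)),np.round(np.percentile(P,98,axis=0)),np.round(np.percentile(P,2,axis=0)))
cv2.imwrite("pics/a.png",cv2.resize(out[0][...,::-1],(800,600)))
cv2.imwrite("pics/b.png",cv2.resize(out[1][...,::-1],(800,600)))
print(ctrl.state())
E
```

```text
pics
side campos [251.25810111 560.01826848 704.18167759] fwd [ 0.46206266 -0.56862998 -0.68055716]
adapter 0.64 [231. 214.] 781 [608. 185. 132.] [644. 207. 162.] [591. 112.  98.]
filter 0.8 [287. 129.] 3076 [ 699. -167.  117.] [ 798. -129.  165.] [ 656. -251.    0.]
filter 0.69 [368. 150.] 7169 [ 469. -178.  163.] [ 584. -125.  267.] [ 386. -305.    1.]
lever 0.57 [348.  79.] 366 [ 559. -266.  257.] [ 717. -214.  279.] [ 506. -637.   -0.]
lever 0.46 [289. 116.] 151 [ 713. -192.  164.] [ 763. -168.  168.] [ 685. -236.  145.]
shelf 0.74 [127. 250.] 16867 [710. 378. 139.] [832. 538. 218.] [632.  95.  46.]
bottle 0.7 [161. 178.] 802 [727. 253. 216.] [756. 270. 255.] [712. 222. 143.]
scraper 0.95 [154. 227.] 574 [645. 352. 215.] [651. 370. 258.] [642. 332. 131.]
top campos [ 475.30379518   88.41211432 1329.57892153] fwd [ 0.110928    0.00232429 -0.99382573]
adapter 0.65 [234. 187.] 602 [620. 168. 134.] [649. 204. 165.] [594. 134.   4.]
filter 0.92 [374. 150.] 2807 [ 719. -192.  151.] [ 798. -132.  168.] [ 658. -264.    5.]
filter 0.77 [391. 235.] 5344 [ 492. -216.  200.] [ 585. -128.  27
[... 673 characters left out ...]
994 -0.96748066]
{'time_s': 1.05, 'joint_positions': array([ 6.96949787e+01,  7.09197242e+00,  9.45567460e+01, -8.34045988e-04,
        7.83505008e+01, -4.73129543e+00]), 'qvel': array([ 0.02877634, -0.00253304,  0.04658937, -0.07086857, -0.1021248 ,
        0.06906556]), 'effort': array([ 2.96329199e-04, -4.17590618e+01, -3.60239160e+01,  7.76105281e-02,
        4.26122267e-02, -1.20032377e-05]), 'tcp_pos': array([174.52215653, 626.11514042, 228.65457456]), 'tool_rot': array([1.79999289e+02, 8.78484295e-04, 1.64426443e+02]), 'force': array([-1.02583911, -0.05071554, -0.47164783]), 'torque': array([-0.01001107, -0.01295873,  0.01155922]), 'finger_force': 0.0, 'finger_gap': 94.83668907662451}
```

View pics/a.png

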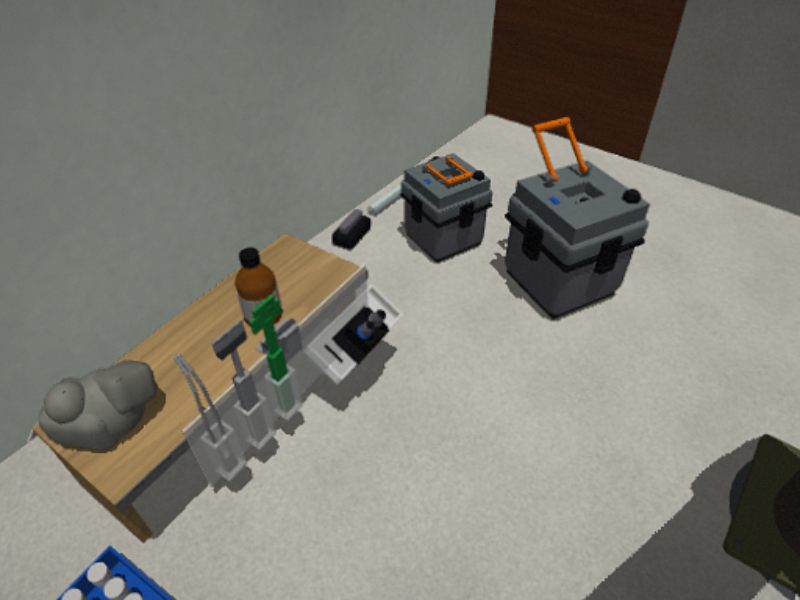

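View pics/b.png

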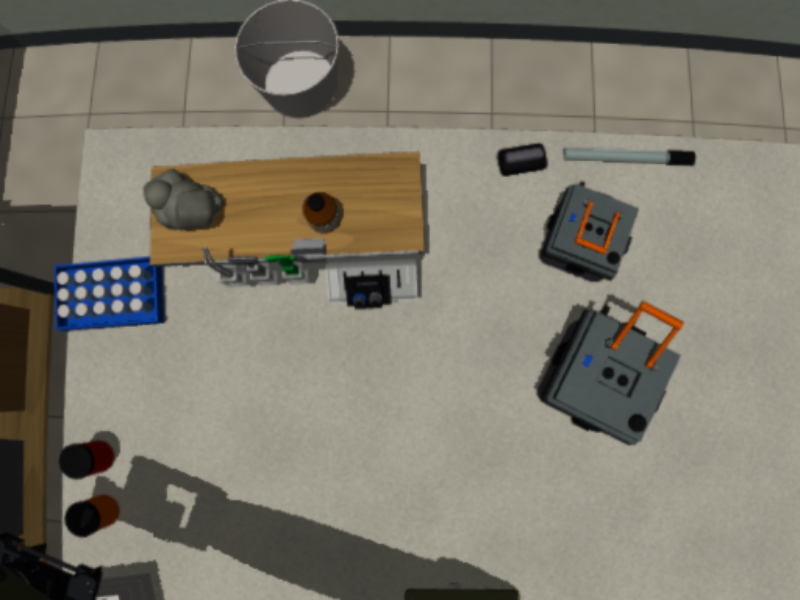

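Side and top views agree. The tall filter, with its lever open and head at about 200, is at px (610,380) in the top view. A smaller look-alike is at (590,230). The adapter is in the tray at (368,288), with the blue stub on the left (+y). Next I'll measure both accurately.

```bash
python3 - <<'E'
from h import *
import pickle
for c in ["top","side"]:
    ci,im,d=pickle.load(open(c+"0.pkl","rb"))
    P,uv=world(ci,d)
    hsv=cv2.cvtColor(im,cv2.COLOR_RGB2HSV)[uv[:,1],uv[:,0]].astype(int)
    near=(np.hypot(P[:,0]-490,P[:,1]+216)<140)
    m=near&(abs(P[:,2]-200)<6)
    r=cv2.minAreaRect(P[m][:,:2].astype(np.float32)); print(c,"head",r,np.median(P[m][:,2]))
    bl=(hsv[:,0]>100)&(hsv[:,0]<130)&(hsv[:,1]>120)
    print(" bluemark",P[m&bl].mean(0),(m&bl).sum())
    org=(hsv[:,0]<18)&(hsv[:,1]>180)&near&(P[:,2]>205)
    print(" lever top",P[org&(P[:,2]>np.percentile(P[org][:,2],97)-6)].mean(0),P[org][:,2].max())
    L=P[org&(P[:,2]>np.percentile(P[org][:,2],97)-14)]; q=cv2.minAreaRect(L[:,:2].astype(np.float32));print(" bar",q)
    pk=near&(P[:,2]<192)&(P[:,2]>170)&(np.hypot(P[:,0]-490,P[:,1]+216)<60)
    print(" pocket floor",P[pk].mean(0),pk.sum(),cv2.minAreaRect(P[pk][:,:2].astype(np.float32)) if pk.sum()>3 else 0)
    # shelf front edge line
    t=(abs(P[:,2]-140)<4)&(P[:,0]>600)&(P[:,1]>60)
    r=cv2.minAreaRect(P[t][:,:2].astype(np.float32)); print(" shelf",r)
    # adapter
    a=(np.hypot(P[:,0]-615,P[:,1]-168)<75)&(P[:,2]>85)
    ab=a&bl; print(" blue collar",P[ab].mean(0),P[ab].max(0),ab.sum())
    g=a&(P[:,2]>128); dark=g&(hsv[:,2]<110)
    crop=[uv[a].min(0),uv[a].max(0)]; print(crop)
    x0,y0=crop[0];x1,y1=crop[1]
    cv2.imwrite(f"pics/c_{c}.png",cv2.resize(im[y0:y1,x0:x1,::-1],None,fx=5,fy=5,interpolation=cv2.INTER_CUBIC))
E
python3 -c "
import cv2,numpy as np
a=cv2.imread('pics/c_top.png');b=cv2.imread('pics/c_side.png');h=max(a.shape[0],b.shape[0])
p=lambda i:cv2.copyMakeBorder(i,0,h-i.shape[0],0,0,0)
o=np.hstack([p(a),p(b)]);s=min(1,800/o.shape[1],600/o.shape[0]);cv2.imwrite('pics/c.png',cv2.resize(o,None,fx=s,fy=s))"
```

```text
top head ((485.1669616699219, -226.24856567382812), (151.57464599609375, 151.0652618408203), 63.4902458190918) 201.26398195769497
 bluemark [ 510.04499335 -176.06202163  201.78537409] 34
 lever top [ 575.02336295 -268.95131148  279.40319029] 284.1553922524754
 bar ((573.7461547851562, -268.3919677734375), (71.32548522949219, 18.276052474975586), 68.25943756103516)
 pocket floor [ 485.82140482 -229.95695996  180.16343755] 385 ((485.512451171875, -229.15216064453125), (55.3355598449707, 42.01498031616211), 64.36734771728516)
 shelf ((718.3680419921875, 311.04840087890625), (250.7118682861328, 462.4962463378906), 3.435138702392578)
 blue collar [609.80765012 182.01348372 141.78619384] [616.02409533 196.33765352 153.71634251] 41
[array([209, 159]), array([264, 197])]
side head ((484.3646240234375, -226.97164916992188), (155.59378051757812, 153.50735473632812), 63.34910202026367) 200.10640616137997
 bluemark [ 497.32637596 -184.23912075  201.12834722] 24
 lever top [ 572.07001911 -267.14202078  276.19731037] 279.32209297247425
 bar ((570.64111328125, -267.40216064453125), (72.76304626464844, 15.49967098236084), 62.4989013671875)
 pocket floor [ 491.04185061 -246.09642177  182.94725216] 155 ((500.64227294921875, -214.23106384277344), (105.38858032226562, 32.78683090209961), 62.04188919067383)
 shelf ((1065.00244140625, 306.4327697753906), (471.7249755859375, 925.2564697265625), 88.89616394042969)
 blue collar [605.95847289 184.81718661 139.11264949] [628.64857266 198.40305243 149.10435618] 53
[array([198, 178]), array([255, 244])]
```

View pics/c.png

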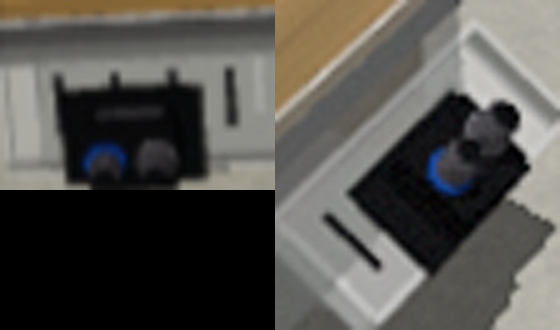

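The crops show the adapter in the tray with its blue-collared stub on the +y side. I'll move above it for a wrist look.

```bash
cat >> h.py <<'E'
def plan(pos,yaw=None):
    s=ctrl.state(); rpy=s["tool_rot"]; Rm=R.from_euler("xyz",rpy,degrees=True).as_matrix()
    d=Rm.T@(np.array(pos,float)-s["tcp_pos"]); 
    t=0 if yaw is None else ((rpy[2]-yaw+180)%360-180)/90
    print("tcp",s["tcp_pos"].round(1),"rot",rpy.round(2),"norm shift",(d/120).round(3),"turn",round(t,3),"t",round(s["time_s"],2))
E
python3 -m inch '[[[-0.3,-0.2,-0.3,0,1],[-0.6,-0.4,-0.6,0,1],[-0.9,-0.6,-0.9,0,1],[-1,-0.65,-0.9,0,1]]]'
python3 -m inch '[[[-0.3,-0.2,0,0,1],[-0.6,-0.4,0,0,1],[-0.9,-0.6,0,0,1],[-1,-0.65,0,0,1]]]'
python3 -m inch '[[[-0.3,-0.2,0,0,1],[-0.6,-0.4,0,0,1],[-0.9,-0.6,0,0,1],[-1,-0.65,0,0,1]]]'
python3 -m inch '[[[-0.3,-0.2,0,0,1],[-0.6,-0.4,0,0,1],[-0.9,-0.6,0,0,1],[-1,-0.65,0,0,1]]]'
python3 -c "
from h import *; plan([590,168,330],183)"
```

```text
time_s: 1.38
tcp_pos: [261.9, 526.5, 332.2]
tool_rot: [179.9, 0.0, 164.5]
force: [0.9, 0.3, 0.9]
finger_gap: 95.2
finger_force: 0.0
time_s: 1.72
tcp_pos: [358.4, 416.6, 330.6]
tool_rot: [180.0, 0.1, 164.3]
force: [0.7, 0.6, -0.0]
finger_gap: 95.1
finger_force: 0.0
time_s: 2.05
tcp_pos: [453.0, 309.0, 330.1]
tool_rot: [-180.0, 0.1, 164.2]
force: [-0.5, 0.3, -0.0]
finger_gap: 94.7
finger_force: 0.0
time_s: 2.38
tcp_pos: [547.7, 201.3, 329.8]
tool_rot: [-179.9, 0.1, 164.2]
force: [-0.5, 0.4, -1.5]
finger_gap: 95.1
finger_force: 0.0
tcp [547.7 201.3 329.8] rot [-1.7993e+02  7.0000e-02  1.6423e+02] norm shift [-0.415 -0.171 -0.001] turn -0.209 t 2.38
```

```bash
python3 -m inch '[[[-0.2,-0.1,0,-0.08,1],[-0.35,-0.2,0,-0.16,1],[-0.35,-0.2,0,-0.21,1],[-0.35,-0.2,0,-0.21,1],[-0.35,-0.2,0,-0.21,1]]]'
python3 - <<'E'
from h import *
import pickle
ci,im,d=grab("wrist"); pickle.dump((ci,im,d),open("w1.pkl","wb"))
P,uv=world(ci,d)
hsv=cv2.cvtColor(im,cv2.COLOR_RGB2HSV)[uv[:,1],uv[:,0]].astype(int)
r=ctrl.outline_of("adapter","wrist")
for k in r: print(round(k["p"],2),k["point"])
vis=im.copy()
if r: cv2.drawContours(vis,cv2.findContours(r[0]["mask"].astype(np.uint8),0,1)[0],-1,(255,0,0),1)
cv2.imwrite("pics/w1.png",cv2.resize(vis[...,::-1],(800,600)))
bl=(hsv[:,0]>100)&(hsv[:,0]<130)&(hsv[:,1]>120)&(abs(P[:,1]-170)<90)
print("blue",P[bl].mean(0),bl.sum())
t=(abs(P[:,2]-140)<3)&(P[:,0]>640); r_=cv2.minAreaRect(P[t][:,:2].astype(np.float32)); print(r_, t.sum())
E
```

```text
time_s: 2.8
tcp_pos: [579.5, 170.5, 329.9]
tool_rot: [180.0, -0.0, -176.8]
force: [-0.1, 0.3, -0.4]
finger_gap: 95.3
finger_force: 0.0
0.57 [250.7, 199.9]
blue [562.67302959 162.91331181 397.71497369] 1327
((709.3670043945312, 221.75296020507812), (116.01026153564453, 283.8934631347656), 4.067327499389648) 4338
```

View pics/w1.png

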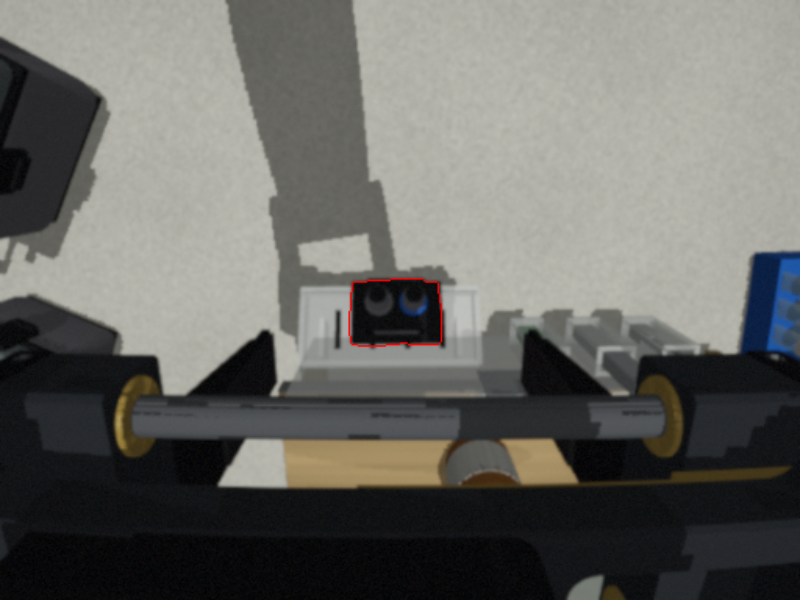

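The wrist view shows the adapter cleanly outlined at about px (395,312), with its blue stub at (413,300). Next I'll fit its pose.

```bash
python3 - <<'E'
from h import *
import pickle
from scipy.optimize import minimize
ci,im,d=pickle.load(open("w1.pkl","rb"))
ctrl.grab_frame("wrist"); m=ctrl.outline_of("adapter","wrist")[0]["mask"]
# shelf front edge line from wrist, top
for c in ["w1","top0"]:
    a,b,e=pickle.load(open(c+".pkl","rb")); P,uv=world(a,e)
    t=(abs(P[:,2]-140)<3)&(P[:,0]>600)&(P[:,1]>100)&(P[:,1]<300)
    Q=P[t]; ys=np.arange(105,295,10); xs=[np.percentile(Q[abs(Q[:,1]-y)<5][:,0],2) if (abs(Q[:,1]-y)<5).sum()>8 else np.nan for y in ys]
    k=~np.isnan(xs); f=np.polyfit(ys[k],np.array(xs)[k],1); print(c,"shelf edge yaw",-np.degrees(np.arctan(f[0])),"x at y=168",np.polyval(f,168), np.round(xs))
def Rot(yaw,tilt=30): return R.from_euler("xyz",[0,-tilt,yaw],degrees=True).as_matrix()
P,_=world(ci,d,cv2.erode(m.astype(np.uint8),np.ones((3,3)))>0)
for yaw in [2.5,3.5,4.5]:
    L=P@Rot(yaw)
    h,e=np.histogram(L[:,2],bins=np.arange(L[:,2].min(),L[:,2].max()+2,2)); print(yaw,[(round(a),b) for a,b in zip(e,h)])
# silhouette fit: project box corners -> hull vs mask
def model(p):
    x,y,z,yaw=p; Rm=Rot(yaw); pts=[]
    for hx,hy,z0,z1 in [(20,28,0,20),(26,37,20,28),(20,23,28,54)]:
        pts+= [[a,b,c] for a in(-hx,hx) for b in(-hy,hy) for c in(z0,z1)]
    H=[]
    for i in range(0,24,8): H.append(cv2.convexHull(pix(ci,np.array(pts[i:i+8])@Rm.T+[x,y,z]).astype(np.float32)))
    for s in(-13,13):
        th=np.linspace(0,6.28,16); q=np.concatenate([np.c_[8*np.cos(th),s+8*np.sin(th),0*th+zz] for zz in(54,78)])
        H.append(cv2.convexHull(pix(ci,q@Rm.T+[x,y,z]).astype(np.float32)))
    o=np.zeros((384*4,512*4),np.uint8)
    for h in H: cv2.fillConvexPoly(o,np.round(h*4+1.5).astype(np.int32),1)
    return o
M=cv2.resize(m.astype(np.uint8),None,fx=4,fy=4,interpolation=cv2.INTER_NEAREST)
def cost(p):
    o=model(p); iou=(o&M).sum()/(o|M).sum()
    return 1-iou
best=None
p0=np.array([622,168,100,3.5])
# z tied: refine with depth afterwards
for z in (94,98,102):
    p=p0.copy();p[2]=z
    r=minimize(lambda q:cost([q[0],q[1],z,q[2]]),[615,168,3.5],method="Nelder-Mead",options=dict(initial_simplex=[[615,168,3.5],[630,168,3.5],[615,178,3.5],[615,168,7]],maxiter=120))
    print(z,r.x.round(1),round(r.fun,3))
    q=r.x; L=(P-[q[0],q[1],z])@Rot(q[2]); h,e=np.histogram(L[:,2],bins=np.arange(10,84,2)); print("  flange peak",e[np.argmax(h)],"n", [(int(a),b) for a,b in zip(e,h) if b>30])
    print("  grip centre",(np.array([q[0],q[1],z])+Rot(q[2])@[0,0,41]).round(1))
E
```

```text
w1 shelf edge yaw -6.413667491682572 x at y=168 656.9838590013011 [678. 677. 676. 676. 676. 632. 602. 603. 631. 623. 672. 672. 669. 669.
 667. 666. 666. 666. 720.]
top0 shelf edge yaw -2.6759502612524004 x at y=168 674.6254686075126 [692. 690. 684. 688. 686. 679. 609. 611. 676. 683. 682. 683. 680. 674.
 676. 689. 666. 695. 698.]
2.5 [(-217, np.int64(3)), (-215, np.int64(5)), (-213, np.int64(400)), (-211, np.int64(466)), (-209, np.int64(27)), (-207, np.int64(15)), (-205, np.int64(1)), (-203, np.int64(3)), (-201, np.int64(7)), (-199, np.int64(23)), (-197, np.int64(6)), (-195, np.int64(12)), (-193, np.int64(23)), (-191, np.int64(22)), (-189, np.int64(22)), (-187, np.int64(346)), (-185, np.int64(307)), (-183, np.int64(32)), (-181, np.int64(105)), (-179, np.int64(30)), (-177, np.int64(5)), (-175, np.int64(14)), (-173, np.int64(12)), (-171, np.int64(10)), (-169, np.int64(16)), (-167, np.int64(15)), (-165, np.int64(36)), (-163, np.int64(132)), (-161, np.int64(123)), (-159, np.int64(3))]
3.5 [(-218, np.int64(3)), (-216, np.int64(3)), (-214, np.int64(328)), (-212, np.int64(537)), (-210, np.in
[... 1442 characters left out ...]
t64(36)), (76, np.int64(92)), (78, np.int64(166))]
  grip centre [614.3 169.1 129.5]
98 [633.7 170.2   2.7] 0.04
  flange peak 24 n [(22, np.int64(209)), (24, np.int64(646)), (26, np.int64(36)), (48, np.int64(192)), (50, np.int64(456)), (52, np.int64(34)), (54, np.int64(94)), (56, np.int64(47)), (70, np.int64(36)), (72, np.int64(92)), (74, np.int64(166))]
  grip centre [613.2 169.2 133.5]
102 [632.7 170.3   2.7] 0.059
  flange peak 20 n [(18, np.int64(187)), (20, np.int64(666)), (22, np.int64(36)), (44, np.int64(176)), (46, np.int64(469)), (48, np.int64(36)), (50, np.int64(88)), (52, np.int64(54)), (66, np.int64(36)), (68, np.int64(83)), (70, np.int64(174))]
  grip centre [612.3 169.3 137.5]
```

```bash
python3 -c "
from h import *; plan([610,169,136],183.2)"
```

```text
tcp [579.1 171.2 330.1] rot [ 1.8000e+02  1.0000e-02 -1.7667e+02] norm shift [-0.256 -0.033  1.618] turn 0.001 t 3.0
```

```bash
python3 -m inch '[[[-0.15,-0.02,0.2,0,1],[-0.25,-0.03,0.4,0,1],[-0.255,-0.03,0.7,0,1],[-0.255,-0.03,1,0,1],[-0.255,-0.03,1,0,1]]]'
python3 -c "
from h import *; plan([610,169,136],183.2)"
```

```text
time_s: 3.42
tcp_pos: [605.5, 168.4, 200.7]
tool_rot: [-179.9, -0.8, -176.7]
force: [-1.2, 0.2, -1.2]
finger_gap: 95.0
finger_force: 0.0
tcp [605.5 168.4 200.7] rot [-179.89   -0.84 -176.67] norm shift [-0.045  0.004  0.539] turn 0.001 t 3.42
```

```bash
python3 -m inch '[[[0,0,0.2,0,1],[0,0,0.4,0,1],[0,0,0.5,0,1],[0,0,0.5,0,1],[0,0,0.5,0,1]]]'
python3 -c "
from h import *; plan([610,169,136],183.2)"
```

```text
time_s: 3.83
tcp_pos: [610.5, 169.1, 151.0]
tool_rot: [180.0, 0.0, -176.7]
force: [0.1, 0.1, -0.1]
finger_gap: 95.3
finger_force: 0.0
tcp [610.5 169.1 151. ] rot [ 1.8000e+02  3.0000e-02 -1.7666e+02] norm shift [ 0.004 -0.     0.125] turn 0.002 t 3.83
```

```bash
python3 -m inch '[[[0,0,0.06,0,1],[0,0,0.12,0,1],[0,0,0.12,0,1],[0,0,0.12,0,1]]]'
python3 -m inch '[[[0,0,0,0,-0.5],[0,0,0,0,-0.5],[0,0,0,0,-0.5],[0,0,0,0,-0.5],[0,0,0,0,-0.5],[0,0,0,0,-0.5],[0,0,0,0,-0.5],[0,0,0,0,-0.5]]]' 10
```

```text
time_s: 4.17
tcp_pos: [610.1, 168.7, 135.5]
tool_rot: [-180.0, -0.0, -176.7]
force: [0.5, 0.3, -0.1]
finger_gap: 95.3
finger_force: 0.0
time_s: 4.83
tcp_pos: [610.3, 168.9, 135.6]
tool_rot: [180.0, 0.0, -176.7]
force: [-0.7, 1.6, 2.1]
finger_gap: 47.3
finger_force: 0.9
```

```bash
python3 -m inch '[[[0,0,0,0,-0.5],[0,0,0,0,-0.5],[0,0,0,0,-0.5],[0,0,0,0,-0.5]]]' 10
python3 -m inch '[[[0,0,-0.1,0,-0.5],[0,0,-0.25,0,-0.5],[0,0,-0.5,0,-0.5],[0,0,-0.75,0,-0.5],[0,0,-1,0,-0.5],[0,0,-1,0,-0.5],[0,0,-1,0,-0.5]]]'
python3 - <<'E'
from h import *
ims=[]
for c in ["side","wrist"]:
    ci,im,d=grab(c); r=ctrl.outline_of("adapter",c); vis=im.copy()
    for k in r[:1]:
        P,_=world(ci,d,k["mask"]); print(c,k["p"],k["point"],np.median(P,0).round(),np.percentile(P,2,axis=0).round(),np.percentile(P,98,axis=0).round())
        u,v=map(int,k["point"]); u=min(max(u,66),445);v=min(max(v,66),317)
        ims.append(cv2.resize(vis[v-66:v+66,u-66:u+66,::-1],(396,396),interpolation=cv2.INTER_CUBIC))
cv2.imwrite("pics/g1.png",np.hstack(ims)); print(ctrl.state()["finger_gap"])
E
```

```text
time_s: 5.17
tcp_pos: [610.3, 168.9, 135.6]
tool_rot: [180.0, 0.0, -176.7]
force: [0.2, 1.3, -0.5]
finger_gap: 45.8
finger_force: 10.0
time_s: 5.75
tcp_pos: [611.5, 168.8, 259.1]
tool_rot: [180.0, 0.3, -176.7]
force: [-0.3, 0.3, -1.2]
finger_gap: 46.4
finger_force: 10.0
side 0.9 [230.3, 174.0] [602. 183. 252.] [591. 117. 139.] [715. 207. 287.]
wrist 0.56 [253.0, 228.1] [597. 168. 259.] [589. 136. 225.] [642. 201. 283.]
46.627803485401174
```

View pics/g1.png

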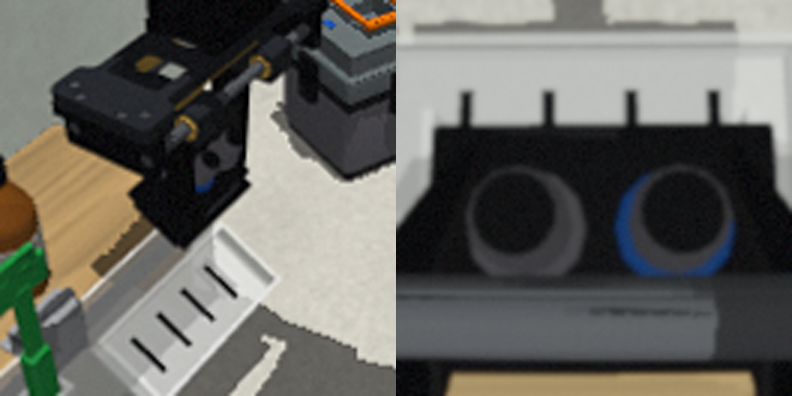

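The adapter is held square and still leaning in the fingers (side crop: flange slanted). I'll carry it over bare bench and set it upright there by dragging the plug's edge lightly.

```bash
cat >> h.py <<'E'
def tilt(cam="wrist"):
    ci,im,d=grab(cam); r=ctrl.outline_of("adapter",cam)
    if not r: print("no adapter"); return
    P,_=world(ci,d,cv2.erode(r[0]["mask"].astype(np.uint8),np.ones((3,3)))>0)
    s=ctrl.state(); q=s["tcp_pos"]; yaw=s["tool_rot"][2]-180
    P=P[np.linalg.norm(P-q,axis=1)<75]; L=(P-q)@R.from_euler("z",yaw,degrees=True).as_matrix()
    L=L[abs(L[:,1])<42]
    best=[]
    for th in np.arange(-15,45,0.5):
        z=L@R.from_euler("y",-th,degrees=True).as_matrix()[:,2]
        h=np.histogram(z,bins=np.arange(-80,80,1.0))[0].astype(float); h=np.convolve(h,[.5,1,.5]); best.append(((h**2).sum(),th))
    th=max(best)[1]; z=L@R.from_euler("y",-th,degrees=True).as_matrix()[:,2]
    h,e=np.histogram(z,bins=np.arange(-80,80,2.0)); 
    print(cam,"p",round(r[0]["p"],2),"tilt",th,"planes(along z' rel TCP)",[(int(e[i]),int(h[i])) for i in np.argsort(-h)[:6]],len(L),"t",s["time_s"])
E
python3 -c "
from h import *; tilt()"
python3 -m inch '[[[0.2,-0.15,0,0,-0.5],[0.4,-0.35,0,0,-0.5],[0.65,-0.55,0,0,-0.5],[0.9,-0.8,0,0,-0.5],[1,-0.85,0,0,-0.5],[1,-0.85,0,0,-0.5]]]'
python3 -m inch '[[[0,0,0.2,0,-0.5],[0,0,0.4,0,-0.5],[0,0,0.6,0,-0.5],[0,0,0.8,0,-0.5],[0,0,1,0,-0.5],[0,0,1,0,-0.5]]]'
python3 -m inch '[[[0,0,0.15,0,-0.5],[0,0,0.3,0,-0.5],[0,0,0.45,0,-0.5],[0,0,0.6,0,-0.5],[0,0,0.6,0,-0.5],[0,0,0.6,0,-0.5]]]' 3
python3 -c "
from h import *; tilt(); plan([490,60,54],None)"
```

```text
wrist p 0.65 tilt 30.5 planes(along z' rel TCP) [(6, 1111), (30, 994), (4, 662), (28, 475), (-20, 363), (10, 312)] 4561 t 6.05
time_s: 6.55
tcp_pos: [494.1, 58.4, 254.6]
tool_rot: [-180.0, -0.1, -176.8]
force: [0.8, -1.2, -1.2]
finger_gap: 46.4
finger_force: 10.0
time_s: 7.05
tcp_pos: [492.8, 60.5, 129.3]
tool_rot: [180.0, -0.6, -176.6]
force: [-2.2, -0.4, -2.6]
finger_gap: 46.5
finger_force: 10.0
time_s: 7.55
tcp_pos: [496.4, 60.3, 63.5]
tool_rot: [180.0, -0.1, -176.7]
force: [-0.5, 0.6, -0.7]
finger_gap: 46.7
finger_force: 3.0
wrist p 0.62 tilt 0.5 planes(along z' rel TCP) [(2, 1945), (-24, 1840), (8, 382), (6, 344), (26, 341), (0, 270)] 7590 t 7.65
tcp [497.8  60.2  65.3] rot [-1.8000e+02  1.4000e-01 -1.7666e+02] norm shift [0.065 0.002 0.094] turn 0 t 7.65
```

The grip loosened to 3 N let it swing upright (0.5°). Next I'll firm up the grip, then measure its offset in the hand and re-measure the filter.

```bash
python3 -m inch '[[[0,0,0,0,-0.5],[0,0,0,0,-0.5],[0,0,0,0,-0.5],[0,0,0,0,-0.5]]]' 20
cat >> h.py <<'E'
def inhand():
    ci,im,d=grab("wrist"); r=ctrl.outline_of("adapter","wrist"); m=r[0]["mask"]
    P,_=world(ci,d,m); s=ctrl.state(); q=s["tcp_pos"]; Rz=R.from_euler("z",s["tool_rot"][2]-180,degrees=True).as_matrix()
    L=(P-q)@Rz
    for n,z0 in [("flange",-23),("body",3),("stub",27)]:
        k=L[(abs(L[:,2]-z0)<3)&(abs(L[:,1])<45)&(abs(L[:,0])<40)]
        if len(k)>20: print(n,"x",np.percentile(k[:,0],[1,99]).round(1),"y",np.percentile(k[:,1],[1,99]).round(1),"z",np.median(k[:,2]).round(1),len(k))
E
python3 - <<'E'
from h import *
tilt(); inhand()
E
```

```text
time_s: 7.98
tcp_pos: [496.8, 60.0, 64.3]
tool_rot: [-180.0, 0.1, -176.7]
force: [-0.2, 0.3, -1.0]
finger_gap: 46.4
finger_force: 20.0
wrist p 0.85 tilt 3.0 planes(along z' rel TCP) [(4, 1822), (-22, 1633), (-20, 440), (10, 429), (28, 418), (6, 404)] 7206 t 8.0833
flange x [-29.4  -3.6] y [-36.2  36.3] z -21.9 2305
body x [-24.4   4.7] y [-22.9  22.2] z 4.3 2417
stub x [-13.   -6.2] y [-20.3  19.5] z 28.1 870
```

```bash
python3 -m inch '[[[0,0,0.03,0,-0.5],[0,0,0.06,0,-0.5],[0,0,0.09,0,-0.5],[0,0,0.11,0,-0.5],[0,0,0.13,0,-0.5],[0,0,0.13,0,-0.5]]]' 4
python3 -c "
from h import *; tilt(); inhand(); print(ctrl.state()['force'])"
```

```text
time_s: 8.68
tcp_pos: [497.5, 60.5, 48.6]
tool_rot: [179.9, 0.1, -176.7]
force: [0.3, 2.6, 1.9]
finger_gap: 46.9
finger_force: 4.0
wrist p 0.94 tilt 1.5 planes(along z' rel TCP) [(4, 1454), (-22, 1133), (-20, 1088), (6, 870), (10, 542), (28, 294)] 7611 t 8.7833
flange x [-30.4  -4.5] y [-36.1  36.2] z -20.8 2042
body x [-24.7   4.1] y [-22.5  22.1] z 5.2 2134
stub x [-12.4  -6.1] y [-19.4  19.6] z 28.2 663
[1.68508855 4.58920496 4.3579216 ]
```

```bash
python3 -m inch '[[[0,0,0.01,0,-0.5],[0,0,0.015,0,-0.5],[0,0,0.015,0,-0.5],[0,0,0.015,0,-0.5]]]' 3
python3 -m inch '[[[0,0,0,0,-0.5],[0,0,0,0,-0.5],[0,0,0,0,-0.5],[0,0,0,0,-0.5]]]' 20
python3 -m inch '[[[0,0,-0.2,0,-0.5],[0,0,-0.5,0,-0.5],[0,0,-0.8,0,-0.5],[0,0,-1,0,-0.5],[0,0,-1,0,-0.5],[0,0,-1,0,-0.5]]]'
python3 -c "
from h import *; tilt(); inhand(); tilt()"
```

```text
time_s: 9.22
tcp_pos: [496.7, 60.1, 46.4]
tool_rot: [180.0, 0.0, -176.7]
force: [1.1, 4.2, 4.1]
finger_gap: 46.5
finger_force: 3.0
time_s: 9.55
tcp_pos: [496.6, 60.1, 46.4]
tool_rot: [180.0, 0.0, -176.7]
force: [0.6, 4.7, 6.0]
finger_gap: 45.9
finger_force: 20.0
time_s: 10.05
tcp_pos: [496.3, 59.3, 166.2]
tool_rot: [-179.9, 0.0, -176.7]
force: [-1.6, 0.1, -2.1]
finger_gap: 46.0
finger_force: 20.0
wrist p 0.93 tilt 1.5 planes(along z' rel TCP) [(10, 1942), (-16, 1919), (14, 439), (8, 311), (16, 289), (-18, 195)] 7270 t 10.15
flange x [-30.  -21.7] y [-36.3  34.9] z -22.1 156
body x [-24.7 -14.9] y [-22.9  21.3] z 3.0 350
stub x [-11.7  -6.4] y [-19.7  19.1] z 28.0 386
wrist p 0.64 tilt 2.0 planes(along z' rel TCP) [(6, 1764), (-20, 1497), (-18, 729), (8, 502), (12, 445), (10, 287)] 7296 t 10.35
```

```bash

python3 -m inch '[[[-0.02,-0.2,-0.3,0,-0.5],[-0.05,-0.45,-0.55,0,-0.5],[-0.08,-0.65,-0.8,0,-0.5],[-0.09,-0.85,-0.98,0,-0.5],[-0.09,-0.89,-1,0,-0.5]]]'
python3 -m inch '[[[-0.02,-0.2,-0.3,0,-0.5],[-0.05,-0.45,-0.55,0,-0.5],[-0.08,-0.65,-0.8,0,-0.5],[-0.09,-0.85,-0.95,0,-0.5],[-0.09,-0.89,-0.95,0,-0.5]]]'
python3 -m inch '[[[-0.02,-0.2,0,0.07,-0.5],[-0.05,-0.45,0,0.14,-0.5],[-0.08,-0.65,0,0.21,-0.5],[-0.09,-0.85,0,0.28,-0.5],[-0.09,-0.89,0,0.33,-0.5],[-0.09,-0.89,0,0.33,-0.5],[-0.09,-0.89,0,0.33,-0.5]]]'
python3 - <<'E'
from h import *
import pickle
ci,im,d=grab("wrist"); pickle.dump((ci,im,d),open("w2.pkl","wb")); plan([488.9,-228.9,300],153.5)
cv2.imwrite("pics/w2.png",cv2.resize(im[...,::-1],(800,600)))
E
```

```text
time_s: 10.77
tcp_pos: [515.6, -49.2, 291.1]
tool_rot: [-179.8, 0.4, -176.8]
force: [-0.4, 0.2, -1.3]
finger_gap: 45.7
finger_force: 20.0
time_s: 11.18
tcp_pos: [531.6, -154.8, 403.4]
tool_rot: [-179.8, 0.3, -176.8]
force: [1.3, 0.4, -0.7]
finger_gap: 45.9
finger_force: 20.0
time_s: 11.77
tcp_pos: [547.1, -257.1, 397.3]
tool_rot: [179.9, -0.3, 153.8]
force: [-0.4, 0.4, -2.2]
finger_gap: 45.7
finger_force: 20.0
tcp [ 547.2 -256.8  398.1] rot [179.96  -0.18 153.78] norm shift [ 0.536 -0.007  0.819] turn 0.003 t 11.82
```

View pics/w2.png

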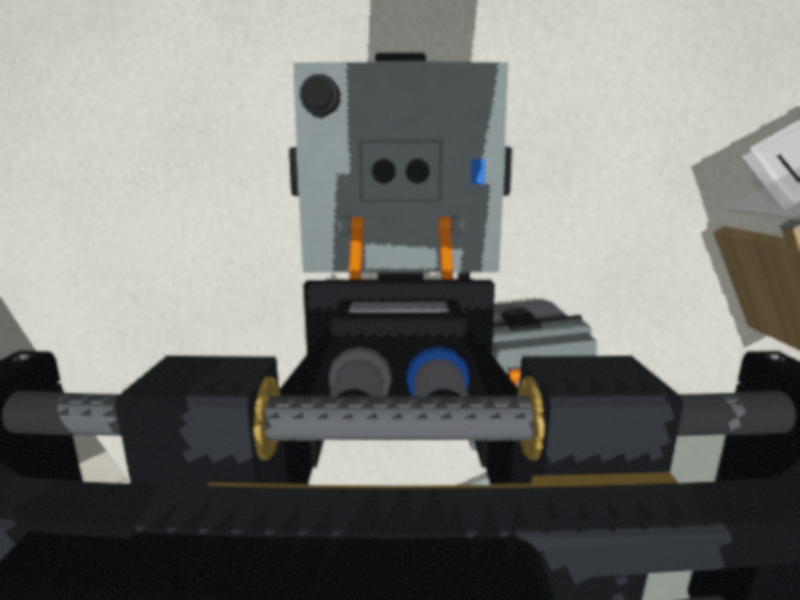

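The wrist view shows the filter head squarely: the pocket at about px (400,170), the blue mark at (478,170) on the blue stub's side, and the lever arms behind.

```bash
python3 - <<'E'
from h import *
import pickle
ci,im,d=pickle.load(open("w2.pkl","rb")); s=ctrl.state()
P,uv=world(ci,d); near=np.hypot(P[:,0]-485,P[:,1]+227)<125
k=near&(abs(P[:,2]-200)<5); z0=np.median(P[k][:,2]); print("head",cv2.minAreaRect(P[k][:,:2].astype(np.float32)),z0)
# local head frame (yaw -26.5 about 485,-227): occupancy of below-rim points
Rz=R.from_euler("z",-26.5,degrees=True).as_matrix(); L=(P-[485,-227,z0])@Rz
k=near&(abs(L[:,2])<5)
lo=[np.percentile(L[k&(abs(L[:,1]-y)<4)][:,0],[1]) for y in range(-60,61,15)]; print("front x by y",np.round(np.ravel(lo),1))
for x in (-60,-45,-30,-15,0,15): 
    q=L[k&(abs(L[:,0]-x)<4)][:,1]; print("x",x,"y edges",np.percentile(q,[.7,99.3]).round(1))
# rim lines in a rectified ortho patch at z=head top (1 px=0.5mm)
g=np.arange(-50,50,.5); X,Y=np.meshgrid(g,g,indexing="ij")
W=np.c_[X.ravel(),Y.ravel(),0*X.ravel()]@Rz.T+[485,-227,z0]
uvp=pix(ci,W).astype(np.float32).reshape(200,200,2)
o=cv2.remap(cv2.cvtColor(im,cv2.COLOR_RGB2GRAY),uvp[...,0],uvp[...,1],cv2.INTER_CUBIC)
dz=cv2.remap(d,uvp[...,0],uvp[...,1],cv2.INTER_NEAREST)
px=o[:,60:140].astype(float).mean(1); py=o[70:130].astype(float).mean(0)
for n,p in (("x",px),("y",py)): 
    gr=np.gradient(p); i=np.argsort(-abs(gr))[:10]; dd=p-cv2.GaussianBlur(p[:,None],(0,0),6)[:,0]; j=np.argsort(dd)[:8]; print(n,"dark lines at",sorted(g[j]),"vals",dd[j].round(1))
pm=np.median(dz[:,90:110],1);print("depth prof x",[(g[i],round(float(pm[i]))) for i in range(40,160,4)])
pm=np.median(dz[90:110],0);print("depth prof y",[(g[i],round(float(pm[i]))) for i in range(20,180,4)])
cv2.imwrite("pics/ortho.png",cv2.resize(o,(600,600)))
org=(cv2.cvtColor(im,cv2.COLOR_RGB2HSV)[uv[:,1],uv[:,0]][:,0]<18)
E
```

```text
head ((484.6112976074219, -225.44969177246094), (150.82298278808594, 150.6896514892578), 63.841617584228516) 200.12329728512378
front x by y [-73.9 -73.9 -75.1 -75.5 -75.2 -75.4 -75.3 -74.2 -74.4]
x -60 y edges [-72.8  75.1]
x -45 y edges [-74.2  74.6]
x -30 y edges [-73.3  75.4]
x -15 y edges [-73.   75.7]
x 0 y edges [-72.7  76.1]
x 15 y edges [-73.1  75.7]
x dark lines at [np.float64(-23.0), np.float64(-22.5), np.float64(-22.0), np.float64(-21.5), np.float64(-6.5), np.float64(5.0), np.float64(19.5), np.float64(20.0)] vals [-8.1 -7.9 -6.6 -6.2 -6.2 -6.  -5.8 -5.8]
y dark lines at [np.float64(-44.0), np.float64(-34.0), np.float64(-33.5), np.float64(-28.0), np.float64(-27.5), np.float64(-27.0), np.float64(29.5), np.float64(30.0)] vals [-8.8 -8.7 -8.4 -8.  -7.8 -7.7 -7.4 -7.3]
depth prof x [(np.float64(-30.0), 336), (np.float64(-28.0), 335), (np.float64(-26.0), 336), (np.float64(-24.0), 337), (np.float64(-22.0), 356), (np.float64(-20.0), 359), (np.float64(-18.0), 360), (np.float64(-16.0), 361), (np.float64(-14.0), 360), (np.float64(-12.0), 361), (np.float64(-10.0), 361), (np.float64(-
[... 781 characters left out ...]
, (np.float64(-16.0), 364), (np.float64(-14.0), 363), (np.float64(-12.0), 364), (np.float64(-10.0), 363), (np.float64(-8.0), 364), (np.float64(-6.0), 364), (np.float64(-4.0), 364), (np.float64(-2.0), 364), (np.float64(0.0), 365), (np.float64(2.0), 365), (np.float64(4.0), 364), (np.float64(6.0), 364), (np.float64(8.0), 364), (np.float64(10.0), 364), (np.float64(12.0), 364), (np.float64(14.0), 363), (np.float64(16.0), 364), (np.float64(18.0), 363), (np.float64(20.0), 364), (np.float64(22.0), 364), (np.float64(24.0), 364), (np.float64(26.0), 364), (np.float64(28.0), 364), (np.float64(30.0), 348), (np.float64(32.0), 343), (np.float64(34.0), 344), (np.float64(36.0), 343), (np.float64(38.0), 342)]
```

View pics/ortho.png

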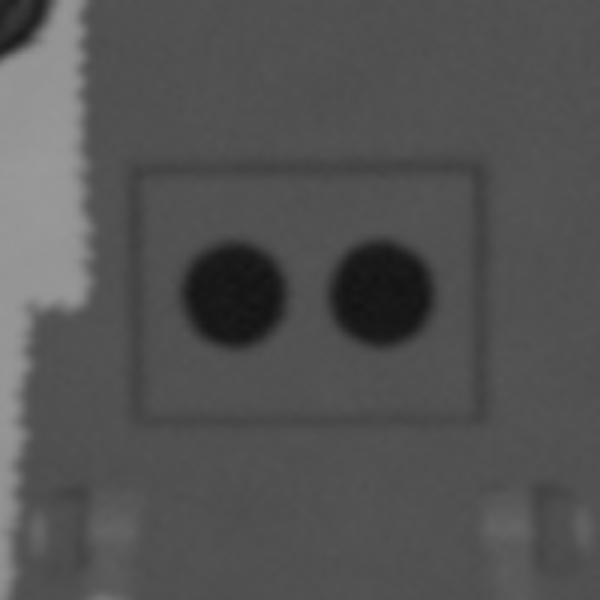

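```bash

python3 -m inch '[[[0.15,0,0.15,0,-0.5],[0.3,0,0.3,0,-0.5],[0.45,0,0.5,0,-0.5],[0.54,-0.02,0.7,0,-0.5],[0.54,-0.02,0.85,0,-0.5],[0.54,-0.02,0.85,0,-0.5],[0.54,-0.02,0.85,0,-0.5]]]' 25
python3 -c "
from h import *; plan([488.1,-227.5,255],153.6); tilt(); inhand()"
```

```text
time_s: 12.4
tcp_pos: [487.7, -230.0, 297.1]
tool_rot: [180.0, -0.1, 153.8]
force: [0.0, 0.3, -0.4]
finger_gap: 45.9
finger_force: 25.0
tcp [ 487.7 -230.   297.1] rot [ 1.7997e+02 -1.3000e-01  1.5375e+02] norm shift [0.006 0.02  0.351] turn 0.002 t 12.4
wrist p 0.89 tilt 2.5 planes(along z' rel TCP) [(4, 1558), (-22, 1188), (-20, 1029), (6, 729), (10, 475), (8, 235)] 7234 t 12.5
flange x [-29.9  -8. ] y [-36.5  36.5] z -21.0 317
body x [-24.3 -11.1] y [-23.   22.5] z 4.6 433
stub x [-12.2  -7.3] y [-19.5  19. ] z 27.9 359
```

```bash

python3 -m inch '[[[0.003,0.01,0.1,0,-0.5],[0.006,0.02,0.2,0,-0.5],[0.006,0.02,0.3,0,-0.5],[0.006,0.02,0.36,0,-0.5],[0.006,0.02,0.38,0,-0.5],[0.006,0.02,0.38,0,-0.5],[0.006,0.02,0.38,0,-0.5]]]'
python3 -m inch '[[[0,0,0.02,0,-0.5],[0,0,0.04,0,-0.5],[0,0,0.06,0,-0.5],[0,0,0.06,0,-0.5]]]'
python3 -c "
from h import *; plan([488.1,-227.5,226.4],153.6); print(ctrl.state()['torque'])"
```

```text
time_s: 13.18
tcp_pos: [488.6, -228.9, 252.4]
tool_rot: [180.0, -0.0, 153.6]
force: [0.1, -0.7, -1.2]
finger_gap: 45.7
finger_force: 25.0
time_s: 13.52
tcp_pos: [488.5, -228.8, 244.9]
tool_rot: [180.0, -0.0, 153.6]
force: [-1.2, -0.2, -0.9]
finger_gap: 45.6
finger_force: 25.0
tcp [ 488.5 -228.8  244.9] rot [ 1.8000e+02 -3.0000e-02  1.5363e+02] norm shift [0.008 0.008 0.154] turn 0.0 t 13.52
[ 0.02704317 -0.00299598  0.04041729]
```

```bash

python3 -m inch '[[[0.005,0.008,0.02,0,-0.5],[0.005,0.008,0.04,0,-0.5],[0.005,0.008,0.06,0,-0.5],[0.005,0.008,0.06,0,-0.5]]]'
python3 -c "
from h import *; plan([488.1,-227.5,226.4],153.6); print(ctrl.state()['torque'])"
```

```text
time_s: 13.85
tcp_pos: [488.2, -227.6, 237.4]
tool_rot: [180.0, -0.1, 153.6]
force: [0.4, -0.0, -1.2]
finger_gap: 46.0
finger_force: 25.0
tcp [ 488.2 -227.6  237.4] rot [ 1.8000e+02 -6.0000e-02  1.5363e+02] norm shift [0.001 0.    0.091] turn 0.0 t 13.85
[-0.00457765  0.0444293  -0.00066303]
```

```bash

python3 -m inch '[[[0,0,0.02,0,-0.5],[0,0,0.04,0,-0.5],[0,0,0.06,0,-0.5],[0,0,0.07,0,-0.5],[0,0,0.07,0,-0.5]]]'
python3 -m inch '[[[0,0,0.01,0,-0.5],[0,0,0.02,0,-0.5],[0,0,0.025,0,-0.5],[0,0,0.025,0,-0.5]]]'
python3 -c "
from h import *; tilt(); inhand(); print(ctrl.state()['torque'])"
```

```text
time_s: 14.27
tcp_pos: [488.3, -227.7, 229.2]
tool_rot: [180.0, -0.0, 153.6]
force: [0.5, -0.2, -2.0]
finger_gap: 46.3
finger_force: 25.0
time_s: 14.6
tcp_pos: [488.5, -227.8, 226.7]
tool_rot: [-180.0, 0.0, 153.6]
force: [-0.4, 0.1, -1.1]
finger_gap: 45.8
finger_force: 25.0
wrist p 0.8 tilt 1.5 planes(along z' rel TCP) [(6, 1301), (-18, 1145), (-20, 1116), (8, 981), (12, 524), (10, 188)] 7354 t 14.7
flange x [-29.7 -11.3] y [-37.1  36.2] z -21.6 229
body x [-24.4 -12.5] y [-23.2  22.2] z 3.2 355
stub x [-11.9  -6.5] y [-20.   19.1] z 27.9 373
[-0.03733527  0.00326394 -0.0166459 ]
```

Clean insertion so far; I'll push on to contact.

```bash

python3 -m inch '[[[0,0,0.006,0,-0.5],[0,0,0.012,0,-0.5],[0,0,0.016,0,-0.5],[0,0,0.016,0,-0.5]]]'
python3 -m inch '[[[0,0,0.006,0,-0.5],[0,0,0.012,0,-0.5],[0,0,0.016,0,-0.5],[0,0,0.016,0,-0.5]]]' 8
```

```text
time_s: 15.13
tcp_pos: [488.9, -227.9, 226.3]
tool_rot: [-180.0, 0.1, 153.6]
force: [-2.0, 1.4, 4.3]
finger_gap: 45.7
finger_force: 25.0
time_s: 15.47
tcp_pos: [489.1, -228.1, 225.9]
tool_rot: [-180.0, 0.1, 153.6]
force: [-3.4, 2.4, 10.5]
finger_gap: 46.5
finger_force: 8.0
```

Firm contact exactly at the expected home height. Release, retreat and check.

```bash

python3 -m inch '[[[0,0,-0.01,0,-0.5],[0,0,-0.01,0,0.4],[0,0,-0.01,0,0.4],[0,0,-0.01,0,0.4],[0,0,-0.01,0,0.4],[0,0,-0.01,0,0.4]]]'
python3 -m inch '[[[0,0,-0.1,0,0.4],[0,0,-0.2,0,0.4],[0,0,-0.4,0,0.4],[0,0,-0.7,0,0.4],[0,0,-1,0,0.4],[0,0,-1,0,0.4],[0,0,-1,0,0.4]]]'
python3 -m inch '[[[0.1,0,-0.2,0,-1],[0.1,0,-0.4,0,-1],[0.1,0,-0.5,0,-1],[0.1,0,-0.5,0,-1]]]'
python3 - <<'E'
from h import *
Rz=R.from_euler("z",-26.4,degrees=True).as_matrix()
ims=[]
for c in ["side","wrist"]:
    ci,im,d=grab(c); P,uv=world(ci,d); L=(P-[484.7,-226.2,200])@Rz
    for z0,n in((28-20,"flange"),(34,"body"),(58,"stub")):
        k=(abs(L[:,2]-z0)<3)&(abs(L[:,0])<30)&(abs(L[:,1])<42)
        if k.sum()>15: print(c,n,"z",np.median(L[k][:,2]).round(1),"x",np.percentile(L[k][:,0],[2,98]).round(),"y",np.percentile(L[k][:,1],[2,98]).round(),k.sum())
    u,v=pix(ci,[485,-227,220])[0].astype(int);u=min(max(u,80),430);v=min(max(v,80),300); ims.append(cv2.resize(im[v-80:v+80,u-80:u+80,::-1],(400,400),interpolation=cv2.INTER_CUBIC))
    hsv=cv2.cvtColor(im,cv2.COLOR_RGB2HSV)[uv[:,1],uv[:,0]].astype(int)
    o=(hsv[:,0]<18)&(hsv[:,1]>180)&(L[:,2]>5)&(L[:,0]>25)&(L[:,0]<140)&(abs(L[:,1])<45)
    if o.sum(): 
        k=L[o]; f=k[np.hypot(k[:,0]-38,k[:,2]-13.5)>72]; print(c,"lever bar",f.mean(0) if len(f) else 0, len(f), "angle",np.degrees(np.arctan2(f[:,2].mean()-13.5,-(f[:,0].mean()-38))) if len(f) else 0)
cv2.imwrite("pics/h1.png",np.hstack(ims)); plan([0,0,0])
E
```

```text
time_s: 15.97
tcp_pos: [488.3, -227.7, 223.5]
tool_rot: [180.0, -0.1, 153.6]
force: [1.4, 0.0, 0.1]
finger_gap: 66.6
finger_force: 0.0
time_s: 16.55
tcp_pos: [489.8, -228.5, 349.3]
tool_rot: [-180.0, 0.5, 153.6]
force: [-0.7, 0.4, -0.3]
finger_gap: 66.4
finger_force: 0.0
time_s: 16.88
tcp_pos: [478.4, -222.8, 407.3]
tool_rot: [-180.0, 0.3, 153.6]
force: [-0.5, 0.6, 0.8]
finger_gap: 45.1
finger_force: 0.0
side flange z 8.0 x [-25.  25.] y [-33.  37.] 166
side body z 33.6 x [-19.  19.] y [-21.  22.] 102
side stub z 57.4 x [-6.  6.] y [-18.  19.] 37
side lever bar [95.01591815  1.6730909  73.96965719] 144 angle 133.31615331283353
wrist flange z 8.1 x [-25.  25.] y [-37.  35.] 1126
wrist body z 34.1 x [-19.  20.] y [-23.  21.] 866
wrist stub z 58.2 x [-6.  7.] y [-20.  18.] 321
wrist lever bar [100.51666107   1.21567288  78.71814618] 78 angle 133.7884224551889
tcp [ 477.8 -222.5  403.3] rot [ 1.8000e+02 -4.0000e-02  1.5362e+02] norm shift [ 4.389 -0.108  3.364] turn 0 t 16.98
```

View pics/h1.png

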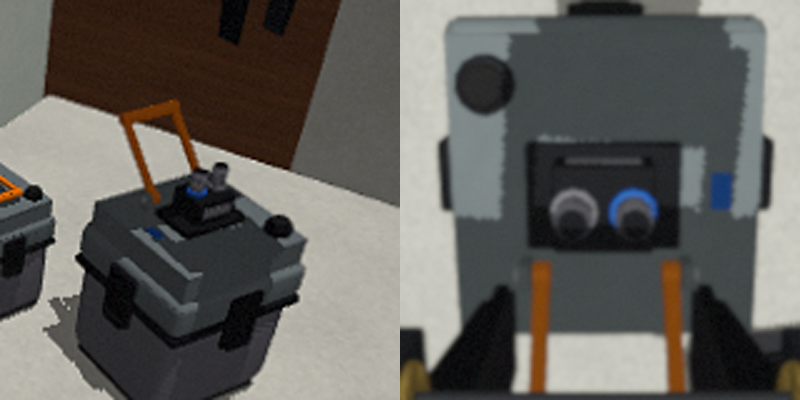

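The adapter is fully home (flange top 8.0 mm above the head, blue stub by the blue mark). The lever is open at about 2.33 rad. With fingers closed, I'll go behind its bar.

```bash

python3 -m inch '[[[-0.25,0,0,0,-1],[-0.5,0,0,0,-1],[-0.75,0,0,0,-1],[-1,0,0,0,-1],[-1,0,0,0,-1],[-1,0,0,0,-1]]]'
python3 -m inch '[[[-0.1,0,0.2,0,-1],[-0.11,0,0.5,0,-1],[-0.11,0,0.8,0,-1],[-0.11,0,1,0,-1],[-0.11,0,1,0,-1],[-0.11,0,1,0,-1]]]'
cat >> h.py <<'E'
def loc():
    s=ctrl.state(); Rz=R.from_euler("z",-26.4,degrees=True).as_matrix()
    print("local tcp",((s["tcp_pos"]-[484.7,-226.2,200])@Rz).round(1),"tip z",round(s["tcp_pos"][2]-214,1),"F local",(s["force"]@Rz).round(1),"gap",round(s["finger_gap"],1),"t",round(s["time_s"],2))
def lev(c="side"):
    Rz=R.from_euler("z",-26.4,degrees=True).as_matrix(); ci,im,d=grab(c); P,uv=world(ci,d); L=(P-[484.7,-226.2,200])@Rz
    hsv=cv2.cvtColor(im,cv2.COLOR_RGB2HSV)[uv[:,1],uv[:,0]].astype(int)
    k=L[(hsv[:,0]<18)&(hsv[:,1]>180)&(L[:,2]>3)&(abs(L[:,0])<140)&(abs(L[:,1])<45)]
    f=k[np.hypot(k[:,0]-38,k[:,2]-13.5)>76]
    if len(f): print(c,"bar",f.mean(0).round(1),len(f),"angle",np.degrees(np.arctan2(f[:,2].mean()-13.5,38-f[:,0].mean())).round(1),"maxz",f[:,2].max().round(1))
    return im
E
python3 -c "
from h import *; loc(); lev()"
```

```text
time_s: 17.48
tcp_pos: [585.5, -275.9, 399.5]
tool_rot: [180.0, -0.4, 153.6]
force: [0.1, 0.3, -0.4]
finger_gap: 1.3
finger_force: 0.0
time_s: 17.98
tcp_pos: [595.5, -280.7, 282.3]
tool_rot: [180.0, -0.2, 153.6]
force: [-0.1, 0.5, 0.4]
finger_gap: 0.6
finger_force: 0.0
local tcp [123.5   0.4  82.3] tip z 68.3 F local [-0.3  0.4  0.4] gap 0.6 t 17.98
side bar [98.8  2.4 88.4] 155 angle 129.1 maxz 254.2
```

```bash

python3 -m inch '[[[0.05,0,0.04,0,-1],[0.15,0,0.04,0,-1],[0.25,0,0.04,0,-1],[0.35,0,0.04,0,-1],[0.45,0,0.04,0,-1],[0.55,0,0.04,0,-1],[0.6,0,0.04,0,-1],[0.6,0,0.04,0,-1]]]'
python3 -c "
from h import *; loc()"
python3 -m inch '[[[0.08,0,0,0,-1],[0.16,0,0,0,-1],[0.24,0,0,0,-1],[0.32,0,0,0,-1],[0.4,0,0,0,-1],[0.46,0,0,0,-1],[0.46,0,0,0,-1]]]'
python3 -c "
from h import *; loc(); lev(); lev('top')"
```

```text
time_s: 18.7
tcp_pos: [532.7, -249.7, 282.6]
tool_rot: [-180.0, 0.3, 153.6]
force: [1.9, 0.2, 1.7]
finger_gap: 0.7
finger_force: 0.6
local tcp [53.5  0.3 82.6] tip z 68.6 F local [1.6 1.  1.7] gap 0.7 t 18.7
time_s: 19.28
tcp_pos: [482.1, -224.4, 277.5]
tool_rot: [180.0, -0.0, 153.6]
force: [3.7, -2.0, -4.0]
finger_gap: 0.5
finger_force: 2.1
local tcp [-3.2  0.5 77.5] tip z 63.5 F local [ 4.2 -0.2 -4. ] gap 0.5 t 19.28
side bar [-22.6   5.3  90.5] 161 angle 51.8 maxz 250.6
top bar [-26.9  24.1  88.6] 31 angle 49.2 maxz 158.6
```

```bash

python3 -m inch '[[[-0.05,0,0,0,-1],[-0.05,0,-0.1,0,-1],[-0.05,0,-0.3,0,-1],[0.1,0,-0.3,0,-1],[0.22,0,-0.3,0,-1],[0.22,0,-0.3,0,-1],[0.22,0,-0.3,0,-1]]]'
python3 -c "
from h import *; loc(); lev(); lev('top')"
```

```text
time_s: 19.97
tcp_pos: [459.5, -213.4, 316.5]
tool_rot: [-180.0, 0.1, 153.6]
force: [0.1, -1.0, -0.6]
finger_gap: 0.3
finger_force: 0.0
local tcp [-28.3   0.3 116.5] tip z 102.5 F local [ 0.5 -0.8 -0.6] gap 0.3 t 19.97
side bar [-26.7   5.   97.3] 162 angle 52.3 maxz 290.4
top bar [-22.2  12.   91.5] 73 angle 52.3 maxz 185.5
```

```bash

python3 -m inch '[[[0,0,0.1,0,-1],[0,0,0.19,0,-1],[0.03,0,0.26,0,-1],[0.065,0,0.33,0,-1],[0.1,0,0.42,0,-1],[0.13,0,0.5,0,-1],[0.13,0,0.5,0,-1]]]'
python3 -c "
from h import *; loc()"
python3 -m inch '[[[0.01,0,0.05,0,-1],[0.02,0,0.1,0,-1],[0.025,0,0.15,0,-1],[0.025,0,0.17,0,-1],[0.025,0,0.19,0,-1],[0.025,0,0.19,0,-1],[0.025,0,0.19,0,-1]]]'
python3 -c "
from h import *; loc(); lev(); lev('top')"
```

```text
time_s: 20.65
tcp_pos: [444.1, -205.8, 251.8]
tool_rot: [180.0, -0.3, 153.6]
force: [-0.2, 0.2, -0.3]
finger_gap: 0.6
finger_force: 0.0
local tcp [-45.4   0.3  51.8] tip z 37.8 F local [-0.3  0.1 -0.3] gap 0.6 t 20.65
time_s: 21.23
tcp_pos: [442.7, -205.1, 234.2]
tool_rot: [-180.0, -0.0, 153.6]
force: [-5.6, 2.3, 10.0]
finger_gap: 0.7
finger_force: 4.8
local tcp [-47.    0.3  34.2] tip z 20.2 F local [-6.  -0.4 10. ] gap 0.7 t 21.23
side bar [-49.9   7.1  34.9] 143 angle 13.7 maxz 221.9
top bar [-46.9  18.9  25.6] 68 angle 8.1 maxz 103.1
```

```bash

python3 -m inch '[[[0,0,0.01,0,-1],[0,0,0.015,0,-1],[0,0,0.015,0,-1],[0,0,0.015,0,-1]]]'
python3 -m inch '[[[0,0,-0.1,0,-1],[0,0,-0.4,0,-1],[0.2,0,-0.8,0,-1],[0.5,0,-1,0,-1],[0.8,0,-1,0,-1],[1,0,-1,0,-1],[1,0,-1,0,-1]]]'
python3 - <<'E'
from h import *
loc(); ims=[]
for c in("side","top"):
    im=lev(c); ci=ctrl.camera_info(c); u,v=pix(ci,[485,-227,220])[0].astype(int); v=max(v,64); ims.append(cv2.resize(im[v-64:v+64,u-64:u+64,::-1],(400,400),interpolation=cv2.INTER_CUBIC))
cv2.imwrite("pics/z1.png",np.hstack(ims))
E
```

```text
time_s: 21.67
tcp_pos: [442.8, -205.1, 234.0]
tool_rot: [-180.0, 0.0, 153.6]
force: [-8.6, 4.5, 14.7]
finger_gap: 0.5
finger_force: 7.7
time_s: 22.25
tcp_pos: [333.5, -150.7, 353.0]
tool_rot: [-180.0, 0.3, 153.6]
force: [0.4, -1.2, 0.1]
finger_gap: 0.5
finger_force: 0.0
local tcp [-168.9    0.4  153. ] tip z 139.0 F local [ 0.8 -0.9  0.1] gap 0.5 t 22.25
side bar [-49.5   4.3  17.3] 145 angle 2.5 maxz 22.0
top bar [-46.    1.5  20.1] 163 angle 4.5 maxz 26.1
```

View pics/z1.png

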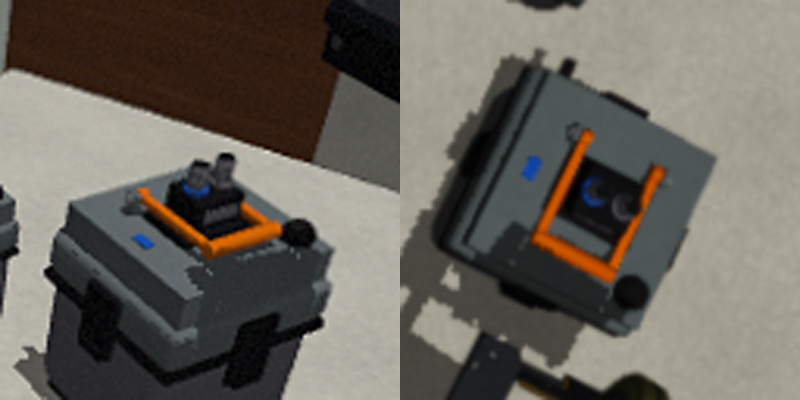

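Both views show the lever level, with its bar in front of the home adapter (bar top about 20 mm above the head, as expected when shut). The arm is clear, so I'm handing in.

```bash
python3 -c "
from station import ctrl; print(ctrl.close_job())"
```

```text
the job is handed in; nothing more can be done
None
```

The adapter sits fully home in the filter pocket, upright with its blue stub on the blue-mark side, the orange lever is fully shut, and the job was handed in at about 22 s of the 66 s allowed; I did not touch the tools or the bottle.

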